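# Set up an earth probe test on a junction unit

## Robot

A 6-joint arm with a two-finger parallel gripper is mounted at the origin on the work surface. World frame = base frame: x ahead of the robot, y to its left, z up, the work surface at z = 0. Lengths are in m, angles in rad, forces in N, time in s.
With the tool pointing down it reaches from about 0.35 to 1 m from the base axis. Payload 7.1 kg.
Tool frame: the origin (TCP) lies midway between the tips of the shut fingers; the grasp point (between the pads) lies robot.tcp_to_grasp behind it (robot.tcp_to_grasp is the distance from the TCP to the grasp point, in m); z points along the fingers, y is the line along which they close (so a half turn about z gives the same grasp; the last joint's range is limited). The gripper opens to 85 mm and grips with 20 to 120 N. Pads are 22 mm wide; open, the fingers measure 114 mm over their backs; the gripper's body (76 mm by 85 mm) begins 54 mm behind the grasp point. The pads swing forward as they close: fully open they stand 13 mm farther back than shut.
Start: joints at [1.1, 0.423, 1.63, -0, 1.089, -0.019], TCP at [0.273, 0.562, 0.231] pointing down, gripper open.
Joint ranges: [-3, 3], [-0.9, 2.11], [0.09, 2.58], [-1.31, 4.45], [0.11, 2.69], [-2.54, 2.54]. Speed limits (rad/s): [2.39, 2.39, 3.01, 3.14, 3.14, 3.14].

## Interface

Orientations are given as [roll, pitch, yaw] about the fixed x, y, z axes, in that order (R = Rz(yaw) Ry(pitch) Rx(roll)).
In Python, from bench import sensors, optics, hand_in, robot gives the robot as it stands.
- The arm moves only by the tool move_arm, never from a script. Its argument "commands" is a list of rows, each a list of 7 numbers: the finger opening in mm, from 0 to 85.4, then the shift along the tool's x, y, z in mm, then the turn, a rotation vector about the tool's x, y, z in degrees. A call has 1 to 12 rows; each row shifts and turns the commanded pose from where the row before left it, along the tool's axes as they then stand; what a row does not reach is not made up. A row lasts 1/12 s, in which the tool goes at most 41.7 mm and 7.16 degrees, less where a joint would pass 70% of its speed; a pose out of reach is approached as far as the arm can. A call is refused whole if a number of a shift passes 41.7 or a number of a turn 7.16, either way. A call with a gripper value outside its range is refused whole. The fingers move at their own pace and stop on an object; "newtons" is the grip in N (left out, the last holds). Time passes only in rows, so rows that do not move let the fingers close. It gives the time, the measured TCP pose, the force, the opening and the grip force at its end, in the units of the state.
- sensors.get_state(): the state, without advancing time (a new reading comes with each control period).
- optics.read_camera(name): name is "scene" or "top" or "wrist"; returns a dict with "image" (400x640x3 uint8, red, green, blue), "fovy" (degrees; the focal length in pixels is half the picture's height over the tangent of half this angle, whatever the lens; pixels are square), "cx", "cy" (the principal point, pixels), "dist_coeffs" ([k1, k2, p1, p2, k3] as OpenCV has them; the pictures are not rectified), "pose" (4x4, takes a point from camera to world coordinates). Camera axes: x right, y up, looking along -z (the intrinsics and any distortion apply to the point x, -y, -z); pixel columns grow to the right and rows downward; lengths in m; the calibration is good to about 2 mm. A picture is of the moment at which its call begins. There is no depth.
- hand_in(): hands the job in; it is judged then, once.
The state is a dict: "time_s": time; "joint_positions": joint angles; "dq": joint speeds; "effort": joint torques, N m; "tool_pos": TCP position; "ee_rot": TCP orientation; "force": force on the tool from outside, world axes, zero at the start; "moment": the same for the moment, N m; "gripper_width": finger opening in m; "grasp_force": force on a finger pad.
Only numpy, scipy, OpenCV 4.12 (cv2) and the standard library are available. Lean on these libraries where they do the work, as an engineer would, in place of code of your own. Each camera call takes 0.05 s, during which the arm holds its last target. There are 200 camera calls.

## Task

On the appliance-test bench, slide the grey junction unit along the bench, without lifting or tipping it, until the brass earth pad in its yellow ring is centred beneath the tip of the blue probe stand, with the probe still up. Then put the brass weight over the probe's red upright shaft so that it sits flat on the flange and presses the tip down onto the pad, and leave it so. Leave the other things on the bench where they are.

Things in the scene. Friction and masses are not known exactly. Their poses are not given: they have to be found in the camera images.
- junction: Grey plastic junction unit, 200 x 100 x 40 mm (x, y, z), about 0.6 kg, loose on the bench. Origin: centre of its underside; z up. Its -x end, nearer the robot, has an open bay; its +x end is a closed block with a white lid and the pad, facing away from the robot within about 15 degrees. Starts on the robot's left or right, the weight on the other side. Balance point near the bay, about x = -45 mm.
- junction_pad (a point): Centre of the top of the brass earth pad: a disc 14 mm in diameter inside a 28 mm yellow disc, on the unit's white lid, at (65, 0, 42) mm in the unit's frame.
- junction_bay (a point): Centre of the floor of the unit's open square bay, at (-55, 0, 10) mm in the unit's frame. The bay is 60 x 60 mm inside and 30 mm deep (rim 40 mm above the bench); closed fingertips fit into it and can push any of its four walls: a few N slide the unit, turning it only slightly. The outer wall is 15 mm thick at the -x end and 20 mm at the sides.
- stand: Fixed probe stand. Origin: on the bench under the probe tip; x points from tip to column, away from the robot within about 17 degrees. The dark foot (20 mm high, 150 mm wide in y) spans x = 83 to 193 mm; steel column at x = 130 mm, 135 mm high; a blue arm 22 mm wide (z = 87 to 113 mm) reaches from it to the blue collar, 30 mm across (z = 85 to 115 mm), guiding the probe.
- probe_tip (a point): Lower point of the probe, 57 mm above the bench when the probe is up, so 15 mm above the pad. The probe is a vertical plunger; tip, flange and shaft share one vertical axis, so from above the red shaft shows where the tip is.
- probe_flange (a point): Centre of the upper face of the probe's steel flange (32 mm in diameter, 6 mm thick), 156 mm above the bench when the probe is up. The weight rests on this face.
- probe_top (a point): Top of the red upright shaft (11 mm in diameter, 45 mm long above the flange, chamfered top), 201 mm above the bench when the probe is up.
- probe (a joint): Downward travel of the probe in m: 0 = up (a light spring holds it there), 0.015 = tip resting on the brass pad, 0.017 = tip on the unit's lid beside the pad, 0.025 = lower stop. The weight alone pushes it down (about 0.4 N starts it, about 1.3 N holds it at 0.015); it rises again if unloaded.
- weight: Brass ring weight, 44 mm outside diameter, 15 mm bore, 26 mm high, about 0.3 kg, lying flat on the bench. Origin: centre of its underside; z up.
- screwdriver: Red screwdriver, a bystander.
- tape: Roll of yellow tape, 90 mm across, 19 mm high, a bystander.
- plug: Black mains plug standing on its back, pins up, a bystander.
- wrench: Steel wrench, a bystander.
Things that resemble listed ones, but are neither listed nor needed, are in the scene too. Of the things that look like the weight, take the one that is nearest to the robot's base at the start. There is more than one size of the junction; the one meant has the size given above.

How it is judged:
On the way:
1. the brass pad is centred under the probe tip within 6 mm, the unit flat and at rest, the probe still up (horizontal distance between junction_pad and probe_tip below 0.006 m and linear speed of junction below 0.01 m/s and angular speed of junction below 0.1 rad/s and angle between junction's own z axis and vertical below 0.05 rad and height (world z) of junction below 0.004 m and value of joint probe below 0.004 m), for 0.3 s.
At the end, for the whole second after the job is handed in: The brass pad lies under the probe tip within 6 mm, the unit flat on the bench and at rest; the probe is down on the pad (travel 12.5 to 16.3 mm) under the brass weight, which sits flat on the flange (within 3 mm in height) around the shaft, at rest (horizontal distance between junction_pad and probe_tip below 0.006 m and linear speed of each of junction, weight below 0.01 m/s and angular speed of junction below 0.1 rad/s and angle between junction's own z axis and vertical below 0.05 rad and height (world z) of junction below 0.004 m and value of joint probe between 0.0125 and 0.0163 m and z of weight in the frame of probe_flange between -0.002 and 0.003 m and horizontal distance between weight and probe_flange below 0.005 m and angle between weight's own z axis and vertical below 0.08 rad); the robot touches nothing.
It fails at once if the junction unit is lifted or tipped (over 12 mm or 0.15 rad) (height (world z) of junction above 0.012 m or angle between junction's own z axis and vertical above 0.15 rad).
It fails at once if the screwdriver, tape, plug or wrench is moved more than 30 mm (distance of any of screwdriver, tape, plug, wrench from where it was at the start of the episode above 0.03 m).
It also fails if it takes over 72 s, if anything falls off the work surface, if the arm or the gripper's body presses on something with over 40 N, if the wrist force passes 120 N, or if a joint passes its speed limit or range.

## Working session

There is one attempt and no reset: what is moved stays moved. The work goes in short steps, Python scripts to look and compute and a tool call to move; the robot and the scene stay as the last step left them, time stands still between calls to the robot, and variables do not carry over. Pictures are saved under pics/ and viewed, at most 10 in all, crops included, and the job is handed in when it is done.

Besides the shell and the picture viewer there is one more tool, called after "Emit:" as name(argument=value, ...), one argument or row to a line, values as JSON. move_arm: Moves the arm, as the interface text tells. Its arguments: {"type":"object","properties":{"commands":{"type":"array"},"newtons":{"type":"number"}},"required":["commands"]}

```bash
ls; mkdir -p pics; cat > h.py <<'E'
import numpy as np, cv2
from bench import sensors, optics, robot
def cam(n):
    c=optics.read_camera(n); f=200/np.tan(np.radians(c["fovy"])/2)
    c["K"]=np.array([[f,0,c["cx"]],[0,f,c["cy"]],[0,0,1.]]); c["D"]=np.array(c["dist_coeffs"],float); c["pose"]=np.array(c["pose"]); return c
def ray(c,px):
    p=cv2.undistortPoints(np.array(px,float).reshape(1,1,2),c["K"],c["D"])[0,0]
    d=c["pose"][:3,:3]@np.array([p[0],-p[1],-1]); return c["pose"][:3,3],d/np.linalg.norm(d)
def onz(c,px,z):
    o,d=ray(c,px); return o+d*(z-o[2])/d[2]
def proj(c,P):
    q=(np.atleast_2d(P)-c["pose"][:3,3])@c["pose"][:3,:3]
    q=q*[1,-1,-1]; return cv2.projectPoints(q,np.zeros(3),np.zeros(3),c["K"],c["D"])[0][:,0]
def tri(rs):
    A=0;b=0
    for o,d in rs:
        M=np.eye(3)-np.outer(d,d);A=A+M;b=b+M@o
    return np.linalg.solve(A,b)
def save(c,name,box=None,s=1):
    im=c["image"]
    if box: x0,y0,x1,y1=box; im=im[y0:y1,x0:x1]
    cv2.imwrite("pics/"+name,cv2.resize(im,None,fx=s,fy=s,interpolation=cv2.INTER_CUBIC)[:,:,::-1])
E
python3 - <<'E'
from h import *
import pickle
cs={n:cam(n) for n in("scene","top","wrist")}
pickle.dump(cs,open("c0.pkl","wb"))
for n in cs: print(n,cs[n]["pose"].round(3).tolist(),cs[n]["fovy"],cs[n]["D"]); save(cs[n],n+"0.png",s=1.25)
print(sensors.get_state(),robot.tcp_to_grasp)
E
```

```text
pics
scene [[0.833, -0.319, 0.451, 1.042], [0.553, 0.493, -0.672, -0.868], [-0.008, 0.809, 0.587, 0.876], [0.0, 0.0, 0.0, 1.0]] 49.83994598383377 [-0.06332397  0.          0.          0.          0.        ]
top [[-0.013, 0.986, -0.164, 0.226], [-1.0, -0.013, 0.001, -0.003], [-0.001, 0.164, 0.986, 1.584], [0.0, 0.0, 0.0, 1.0]] 46.30164214122953 [-0.12800591  0.          0.          0.          0.        ]
wrist [[0.437, -0.855, -0.28, 0.202], [0.899, 0.415, 0.138, 0.598], [-0.002, -0.312, 0.95, 0.373], [0.0, 0.0, 0.0, 1.0]] 68.62824452660993 [0.016996 0.       0.       0.       0.      ]
{'time_s': 0.15, 'joint_positions': array([ 1.09997714e+00,  4.23672530e-01,  1.63051333e+00, -3.68142979e-06,
        1.08858416e+00, -1.89769808e-02]), 'dq': array([ 1.31346340e-04, -3.47028943e-03, -3.50217093e-03, -3.47957355e-04,
        9.26591361e-05, -1.32850201e-04]), 'effort': array([-1.52962352e-04, -5.57771516e+01, -2.82017148e+01, -7.52319465e-05,
        4.78148679e-03,  4.01410659e-05]), 'tool_pos': array([0.27266278, 0.56191799, 0.23072019]), 'ee_rot': array([-3.14041545e+00, -1.90823187e-05,  2.68975214e+00]), 'force': array([0.6086204 , 0.13286514, 0.47388274]), 'moment': array([-0.0030434 , -0.00380908,  0.02818586]), 'grasp_force': 0.0, 'gripper_width': 0.08522324487286272} 0.0187
```

View pics/top0.png

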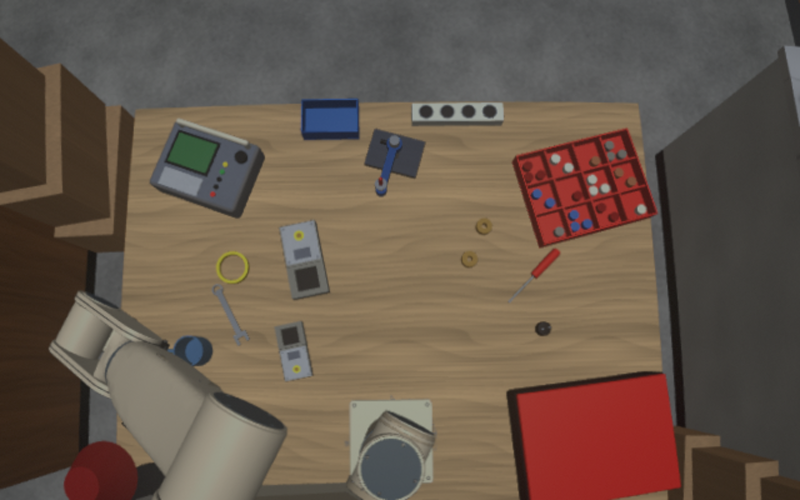

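View pics/scene0.png

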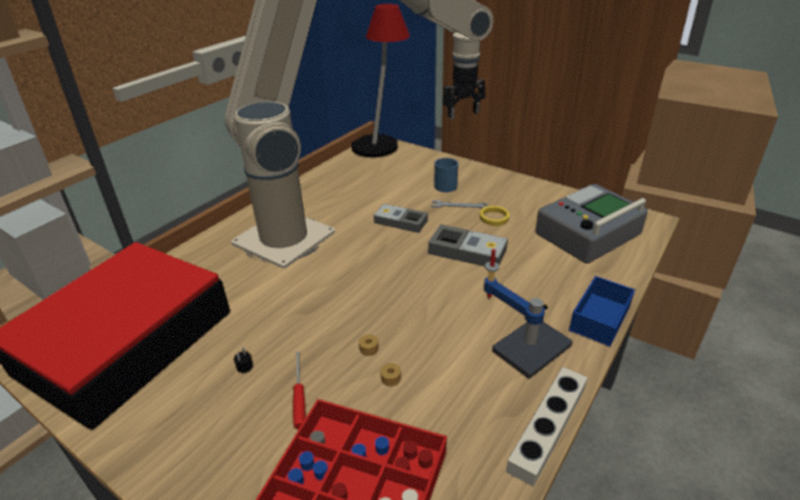

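The top view (1.25x) shows:
- **Junction units:** a large one with its pad at (299,235) and bay at (307,279), and a small one at (294,350).
- **Ring weights:** one at (469,259) and one at (484,226). The first is nearer the base at (391,465).
- **Stand:** the red shaft is at about (381,186).

I'll confirm these in one enlarged crop mosaic.

```bash
python3 - <<'E'
from h import *
import pickle
cs=pickle.load(open("c0.pkl","rb"));t=cs["top"];s=cs["scene"]
def crop(c,x,y,w=66,h=50): # 6x
    return cv2.resize(c["image"][y:y+h,x:x+w],None,fx=6,fy=6,interpolation=cv2.INTER_CUBIC)
a=np.vstack([np.hstack([crop(t,212,174,66,66)[:300],crop(t,355,165)]),np.hstack([crop(t,280,105),crop(s,372,190)])])
cv2.imwrite("pics/m0.png",a[:,:,::-1]);print(a.shape)
for n,p in dict(pad=(299,235),bay=(307,279)).items(): print(n,onz(t,np.array(p)/1.25,.042 if n=="pad" else .01))
for n,p in dict(spad=(296,369),sb=(290,335)).items(): print(n,onz(t,np.array(p)/1.25,.03))
for n,p in dict(w1=(469,259),w2=(484,226)).items(): print(n,onz(t,np.array(p)/1.25,.026))
print(onz(t,np.array((381,185))/1.25,.2))
E
```

```text
(600, 792, 3)
pad [0.54748118 0.24205142 0.042     ]
bay [0.43166426 0.2236517  0.01      ]
spad [0.19033699 0.24838163 0.03      ]
sb [0.27975168 0.26502145 0.03      ]
w1 [ 0.47844591 -0.21660774  0.026     ]
w2 [ 0.56934253 -0.26111733  0.026     ]
[0.63713712 0.01695144 0.2       ]
```

View pics/m0.png

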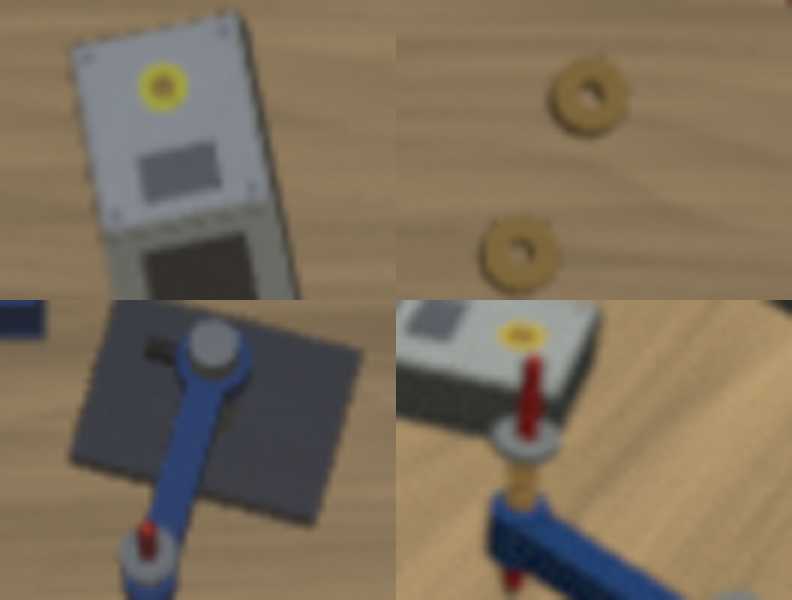

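The mosaic confirms the choices. At top left is the large unit, pad at crop (162,86). The near weight is at crop (519,252) and the farther look-alike at (590,95). The shaft top is at (147,527) in the top view and (533,357) in the scene view. Next I'll triangulate the positions.

```bash
cat >> h.py <<'E'
def unc(u,v,x0,y0,s): return ((u+.5)/s-.5+x0,(v+.5)/s-.5+y0)
E
python3 - <<'E'
from h import *
import pickle
cs=pickle.load(open("c0.pkl","rb"));t=cs["top"];s=cs["scene"]
T=dict(pad=(162,86,212,174),shaft=(147,225,280,105),flange=(148,259,280,105),w1=(519-396,252,355,165))
S=dict(pad=(126,33,372,190),shaft=(137,57,372,190),flange=(129,137,372,190))
for n in S:
    P=tri([ray(t,unc(*T[n],6)),ray(s,unc(*S[n],6))]);print(n,P.round(4), proj(t,P)-unc(*T[n],6),proj(s,P)-unc(*S[n],6))
print(onz(t,unc(*T["shaft"],6),.201),onz(t,unc(*T["flange"],6),.156),onz(s,unc(*S["shaft"],6),.201),onz(s,unc(*S["flange"],6),.156))
print("w top",onz(t,unc(*T["w1"],6),.026), "w scene", onz(s,unc(369,341,0,0,1.25),.026))
b=unc(307,279,0,0,1.25);print("bay z10,z40",onz(t,b,.01),onz(t,b,.04))
st=sensors.get_state();R=cv2.Rodrigues;print(st["tool_pos"])
E
```

```text
pad [0.5475 0.244  0.0394] [[0.16805857 0.24290066]] [[ 0.28762999 -0.065233  ]]
shaft [0.6551 0.0182 0.1988] [[0.27687462 0.41435205]] [[ 0.55312351 -0.12568353]]
flange [0.6526 0.0195 0.1511] [[-0.02489494 -0.03678258]] [[-0.04969862  0.01077948]]
[0.6557805  0.01895824 0.201     ] [0.65104758 0.0193049  0.156     ] [0.65537136 0.01395166 0.201     ] [0.65536636 0.01355389 0.156     ]
w top [ 0.48056457 -0.21628494  0.026     ] w scene [ 0.48448649 -0.22087623  0.026     ]
bay z10,z40 [0.43201108 0.22399677 0.01      ] [0.42808858 0.2196793  0.04      ]
[0.27266278 0.56191799 0.23072019]
```

Emit:
move_arm(
  commands=[
    [0, 0, 0, 0, 0, 0, -7.1],
    [0, 0, 0, 0, 0, 0, -7.1],
    [0, 0, 0, 0, 0, 0, -7.1],
    [0, 0, 0, 0, 0, 0, -7.1],
    [0, 0, 0, 0, 0, 0, -7.1],
  ],
)

```text
time_s: 0.57
tool_pos: [0.2727, 0.5621, 0.231]
ee_rot: [-3.141, -0.0, -2.968]
force: [-0.1, -0.4, 0.8]
gripper_width: 0.0254
grasp_force: 0.0
```

Emit:
move_arm(
  commands=[
    [0, -11, -36, 0, 0, 0, 0],
    [0, -11, -36, 0, 0, 0, 0],
    [0, -11, -36, 0, 0, 0, 0],
    [0, -11, -36, 0, 0, 0, 0],
    [0, -11, -36, 0, 0, 0, 0],
    [0, -11, -36, 0, 0, 0, 0],
    [0, -11, -36, 0, 0, 0, 0],
    [0, -11, -36, 0, 0, 0, 0],
    [0, -11, -36, 0, 0, 0, 0],
    [0, -9, -36, 0, 0, 0, 0],
    [0, 0, 0, 0, 0, 0, 0],
    [0, 0, 0, 0, 0, 0, 0],
  ],
)

```text
time_s: 1.57
tool_pos: [0.44, 0.2238, 0.2312]
ee_rot: [3.142, -0.0, -2.978]
force: [-0.2, -0.1, -0.2]
gripper_width: -0.0002
grasp_force: 0.0
```

```bash
python3 - <<'E'
from h import *
import pickle
c=cam("wrist");pickle.dump(c,open("c1.pkl","wb"));save(c,"w1.png",s=1.25);s=sensors.get_state();print(s["tool_pos"],s["ee_rot"],c["pose"].round(3).tolist())
E
```

```text
[0.43954542 0.22490162 0.23122874] [ 3.14136567e+00 -3.40631161e-04 -2.97591219e+00] [[-0.163, -0.937, -0.308, 0.362], [0.987, -0.154, -0.05, 0.211], [-0.0, -0.312, 0.95, 0.373], [0.0, 0.0, 0.0, 1.0]]
```

View pics/w1.png

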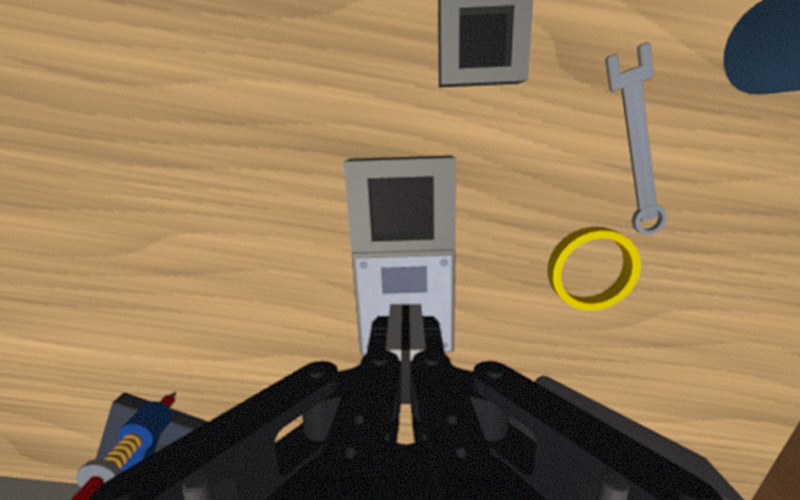

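The wrist view shows the unit's near-end corners at (346,160) and (455,156), and the bay's dark opening from (368,178) to (434,240). The fingers are at about (405,330).

```bash
python3 - <<'E'
from h import *
import pickle
c=pickle.load(open("c1.pkl","rb"))
f=lambda u,v,z:onz(c,unc(u,v,0,0,1.25),z)
A=f(346,160,.04);B=f(455,157,.04);print("end",A,B,np.linalg.norm(A-B),np.degrees(np.arctan2(*(A-B)[[0,1]]*[1,1])))
for p in[(368,178),(433,176),(434,238),(373,241)]: print(p,f(*p,.04)[:2],f(*p,.01)[:2])
L=f(352,253,.04);M=f(455,250,.04);print("lid",L,M,L-A,M-B,np.degrees(np.arctan2((L-A)[1],(L-A)[0])),np.degrees(np.arctan2((M-B)[1],(M-B)[0])))
E
```

```text
end [0.39596231 0.16361648 0.04      ] [0.37775539 0.25825654 0.04      ] 0.09637547768480433 169.11043625014216
(368, 178) [0.40838191 0.18486634] [0.41254059 0.18249367]
(433, 176) [0.39714017 0.24218049] [0.4002868  0.24496757]
(434, 238) [0.45391251 0.25389718] [0.46217012 0.25773906]
(373, 241) [0.46624676 0.1972873 ] [0.47561478 0.19603283]
lid [0.48144371 0.17903476 0.04      ] [0.46240214 0.27595913 0.04      ] [0.0854814  0.01541828 0.        ] [0.08464676 0.01770259 0.        ] 10.224509925508467 11.812299754918433
```

Emit:
move_arm(
  commands=[
    [0, 0, -3, 30, 0, 0, -1.5],
    [0, 0, 0, 30, 0, 0, 0],
    [0, 0, 0, 30, 0, 0, 0],
    [0, 0, 0, 30, 0, 0, 0],
    [0, 0, 0, 30, 0, 0, 0],
    [0, 0, 0, 30, 0, 0, 0],
    [0, 0, 0, 20, 0, 0, 0],
    [0, 0, 0, 10, 0, 0, 0],
    [0, 0, 0, 0, 0, 0, 0],
    [0, 0, 0, 0, 0, 0, 0],
  ],
)

```text
time_s: 2.45
tool_pos: [0.4397, 0.2233, 0.0214]
ee_rot: [-3.142, -0.001, -2.946]
force: [-0.8, 0.7, -0.1]
gripper_width: 0.0004
grasp_force: 0.0
```

Emit:
move_arm(
  commands=[
    [0, 0, -6, 0, 0, 0, 0],
    [0, 0, -6, 0, 0, 0, 0],
    [0, 0, -6, 0, 0, 0, 0],
    [0, 0, -8, 0, 0, 0, 0],
    [0, 0, -8, 0, 0, 0, 0],
    [0, 0, -8, 0, 0, 0, 0],
    [0, 0, -8, 0, 0, 0, 0],
    [0, 0, -8, 0, 0, 0, 0],
    [0, 0, -6, 0, 0, 0, 0],
    [0, 0, -4, 0, 0, 0, 0],
    [0, 0, -2, 0, 0, 0, 0],
    [0, 0, 0, 0, 0, 0, 0],
  ],
)

```text
time_s: 3.45
tool_pos: [0.4544, 0.1532, 0.0223]
ee_rot: [3.141, 0.002, -2.949]
force: [0.1, 3.2, 1.8]
gripper_width: -0.0002
grasp_force: 1.4
```

```bash
python3 - <<'E'
from h import *
c=cam("top");w=cam("wrist");s=sensors.get_state();print(s["tool_pos"],s["ee_rot"],s["force"])
a=cv2.resize(c["image"][140:260,200:310],None,fx=3.6,fy=3.6,interpolation=3)
b=cv2.resize(w["image"],None,fx=.62,fy=.675)
b=np.vstack([b,np.zeros((a.shape[0]-b.shape[0],b.shape[1],3),np.uint8)]);m=np.hstack([a,b]);print(m.shape);cv2.imwrite("pics/m2.png",m[:,:,::-1])
E
```

```text
[0.45408302 0.15329943 0.02196746] [ 3.14143202e+00  1.44968994e-03 -2.94841361e+00] [0.69745423 1.31837849 0.5199566 ]
(432, 793, 3)
```

View pics/m2.png

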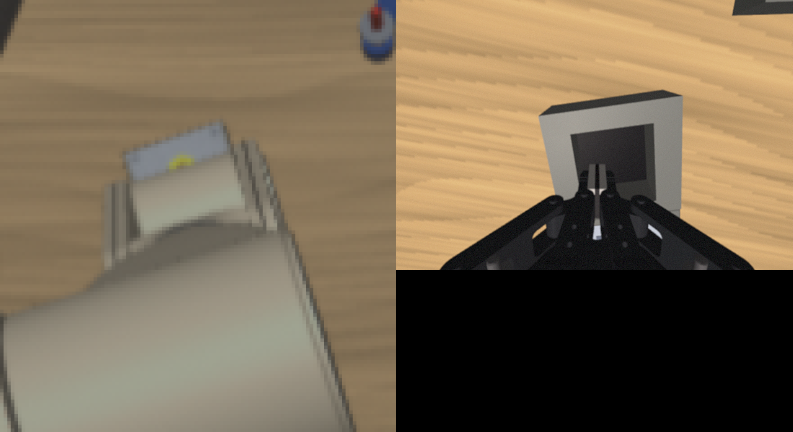

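The left panel (top view) shows the unit with the arm over it and the pad at (180,163). In the right panel (wrist), the rim's end corners are at (541,116) and (682,96), so the unit has turned slightly. I'll compute its pose from these and the scene camera's yellow disc.

```bash
cat >> h.py <<'E'
def yellow(c,guess,r=45):
    P=proj(c,guess)[0].round().astype(int); x0,y0=max(P[0]-r,0),max(P[1]-r,0)
    h=cv2.cvtColor(c["image"][y0:y0+2*r,x0:x0+2*r],cv2.COLOR_RGB2HSV)
    m=cv2.inRange(h,(22,120,110),(34,255,255)); n,l,st,ce=cv2.connectedComponentsWithStats(m)
    return [(int(st[i,4]),(ce[i]+[x0,y0]).round(2),onz(c,ce[i]+[x0,y0],.042)[:2].round(4)) for i in range(1,n) if st[i,4]>8]
E
python3 - <<'E'
from h import *
import pickle
c0=pickle.load(open("c0.pkl","rb"))
for n in("scene","top"): print(n,yellow(c0[n],[.548,.243,.042],18))
s=cam("scene");w=cam("wrist");pickle.dump((s,w),open("c2.pkl","wb"))
print(yellow(s,[.56,.19,.042]))
f=lambda u,v:onz(w,((u-396+.5)/.62-.5,(v+.5)/.675-.5),.04)
A=f(541,116);B=f(682,96);d=A-B;print(A,B,np.linalg.norm(d),"yaw",np.degrees(np.arctan2(d[0],-d[1])))
E
```

```text
scene [(39, array([396.87, 178.05]), array([0.5126, 0.344 ])), (19, array([392.47, 195.53]), array([0.5493, 0.2371]))]
top [(38, array([238.76, 188.03]), array([0.5474, 0.2435]))]
[(199, array([395.53, 171.65]), array([0.4888, 0.3806])), (23, array([388.26, 201.57]), array([0.5535, 0.1981]))]
[0.41135643 0.10579757 0.04      ] [0.38067489 0.19744009 0.04      ] 0.0966421674623778 yaw 18.510332998328344
```

Emit:
move_arm(
  commands=[
    [0, -3, 0, 0, 0, 0, 0],
    [0, -3, 0, 0, 0, 0, 0],
    [0, -3, -2, 0, 0, 0, 0],
    [0, -2, -6, 0, 0, 0, 0],
    [0, -4, -13, 0, 0, 0, 0],
    [0, -4, -13, 0, 0, 0, 0],
    [0, -4, -13, 0, 0, 0, 0],
    [0, -4, -13, 0, 0, 0, 0],
    [0, -4, -13, 0, 0, 0, 0],
    [0, -4, -12, 0, 0, 0, 0],
    [0, -3, -8, 0, 0, 0, 0],
    [0, 0, -3, 0, 0, 0, 0],
  ],
)

```text
time_s: 4.65
tool_pos: [0.5104, 0.0658, 0.0213]
ee_rot: [-3.141, 0.001, -2.949]
force: [-0.2, 2.5, -0.7]
gripper_width: -0.0003
grasp_force: 0.9
```

```bash
cat >> h.py <<'E'
def rect(w,name,z=.04,scale=2000):
    # metric map of plane z around tool: columns = world y (left +), rows = world x (up +)
    p=sensors.get_state()["tool_pos"]; x0,y0=p[0]-.11,p[1]-.1; n=400
    X,Y=np.meshgrid(np.arange(n)/scale,np.arange(n)/scale,indexing="ij")
    P=np.stack([x0+.2-X,y0+.2-Y,np.full_like(X,z)],-1).reshape(-1,3)
    q=proj(w,P).reshape(n,n,2).astype(np.float32); im=cv2.remap(w["image"],q[...,0],q[...,1],cv2.INTER_LINEAR)
    cv2.imwrite("pics/"+name,im[:,:,::-1]); print("rect: x=%.4f-r/%d, y=%.4f-c/%d"%(x0+.2,scale,y0+.2,scale)); return im
E
python3 - <<'E'
from h import *
import pickle
s=cam("scene");w=cam("wrist");t=cam("top");pickle.dump((s,w,t),open("c3.pkl","wb"))
st=sensors.get_state();print(st["tool_pos"],st["ee_rot"],st["force"])
print(yellow(s,[.6,.1,.042],30),yellow(t,[.6,.1,.042],30))
im=rect(w,"r3.png")
E
```

```text
[0.50944311 0.06664828 0.02135292] [-3.14140182e+00  4.15993622e-04 -2.94799462e+00] [-0.27697068 -0.70967794  0.1136286 ]
[(11, array([387.55, 219.18]), array([0.5955, 0.1123]))] []
rect: x=0.5994-r/2000, y=0.1666-c/2000
```

View pics/r3.png

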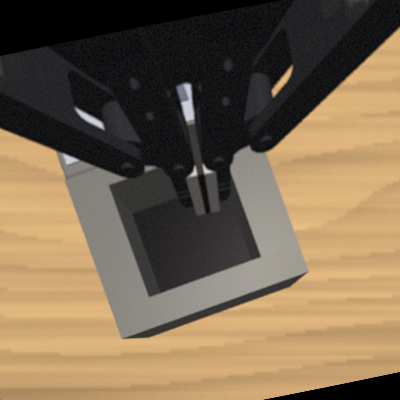

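The rectified wrist view shows the end corners at (122,338) and (307,272) and the bay's rear rim corners at (149,296) and (260,257). That gives yaw ≈19.6° and the pad at about (0.602, 0.115). I'll keep pushing with the fingers in the front corner.

Emit:
move_arm(
  commands=[
    [0, -1, -4, 0, 0, 0, 0],
    [0, -3, -10, 0, 0, 0, 0],
    [0, -4, -12, 0, 0, 0, 0],
    [0, -4, -13, 0, 0, 0, 0],
    [0, -4, -13, 0, 0, 0, 0],
    [0, -4, -12, 0, 0, 0, 0],
    [0, -4, -11, 0, 0, 0, 0],
    [0, -3, -9, 0, 0, 0, 0],
    [0, -2, -6, 0, 0, 0, 0],
    [0, -1, -3, 0, 0, 0, 0],
    [0, 0, 0, 0, 0, 0, 0],
  ],
)

```text
time_s: 5.72
tool_pos: [0.5571, -0.0194, 0.0213]
ee_rot: [-3.141, 0.0, -2.948]
force: [0.8, -1.1, -0.2]
gripper_width: -0.0001
grasp_force: 0.2
```

```bash
python3 - <<'E'
from h import *
import pickle
s=cam("scene");w=cam("wrist");t=cam("top");pickle.dump((s,w,t),open("c4.pkl","wb"))
st=sensors.get_state();print(st["tool_pos"],st["ee_rot"],st["force"])
print(yellow(s,[.65,.02,.042],30),yellow(t,[.65,.02,.042],30))
im=rect(w,"r4.png")
a=cv2.resize(s["image"][180:260,355:435],(400,400),interpolation=3)
cv2.imwrite("pics/m4.png",np.hstack([im,a])[:,:,::-1])
E
```

```text
[ 0.55672619 -0.01865424  0.02137348] [-3.14121305e+00  4.36377011e-04 -2.94735991e+00] [-0.62300275 -0.841086    0.28414488]
[(24, array([389.5 , 239.67]), array([0.646 , 0.0279]))] []
rect: x=0.6467-r/2000, y=0.0813-c/2000
```

View pics/m4.png

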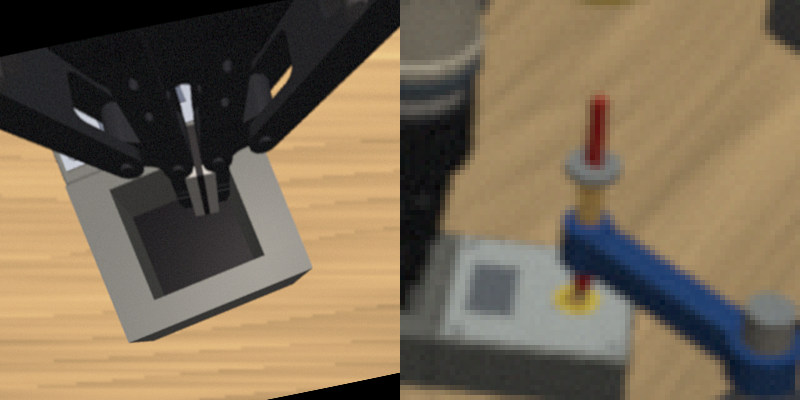

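The left panel (rectified wrist view) has the end corners at (129,343) and (311,268) and the rear rim at (153,299) and (263,254). That gives yaw ≈22.4° and the pad at about (0.647, 0.034). In the scene view the pad is at (576,299) and the tip at (579,287), so about 15 mm remains towards -y and 7 mm towards +x.

Emit:
move_arm(
  commands=[
    [0, -1, -2, 0, 0, 0, 0],
    [0, -1, -3, 0, 0, 0, 0],
    [0, -1, -4, 0, 0, 0, 0],
    [0, -1, -4, 0, 0, 0, 0],
    [0, 0, -3, 0, 0, 0, 0],
    [0, 0, -1, 0, 0, 0, 0],
    [0, 0, 0, 0, 0, 0, 0],
    [0, 0, 0, 0, 0, 0, 0],
  ],
)

```text
time_s: 6.53
tool_pos: [0.5642, -0.0349, 0.0214]
ee_rot: [-3.141, 0.001, -2.948]
force: [0.1, -0.1, -0.6]
gripper_width: 0.0003
grasp_force: 0.1
```

```bash
python3 - <<'E'
from h import *
import pickle
s=cam("scene");w=cam("wrist");t=cam("top");pickle.dump((s,w,t),open("c5.pkl","wb"))
st=sensors.get_state();print(st["tool_pos"],st["ee_rot"],st["force"])
print(yellow(s,[.65,.02,.042],30),"expected pad px",proj(s,[[.6555,.0138,.042],[.6555,.0138,.057]]))
im=rect(w,"r5.png")
a=cv2.resize(s["image"][210:260,360:410],(400,400),interpolation=3)
cv2.imwrite("pics/m5.png",np.hstack([im,a])[:,:,::-1])
E
```

```text
[ 0.56404439 -0.03468072  0.02144235] [-3.14124402e+00  5.18775895e-04 -2.94755363e+00] [ 0.44969947  0.49390755 -0.40958582]
[(30, array([389.5 , 243.43]), array([0.6538, 0.0129]))] expected pad px [[390.16740217 243.4732006 ]
 [390.54576139 239.57615328]]
rect: x=0.6540-r/2000, y=0.0653-c/2000
```

View pics/m5.png

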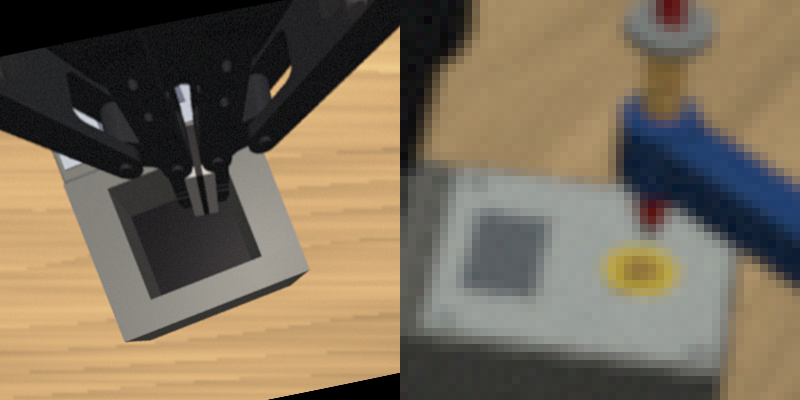

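The pad is now within about 2 mm in both views: the scene brass centre is at (642,269) with the tip at (651,232), and the wrist gives the pad at (0.6546, 0.017). I'll back off, lift out and look from the side to check the tip, pad and shaft.

Emit:
move_arm(
  commands=[
    [0, 2, 4, 0, 0, 0, 0],
    [0, 2, 4, 0, 0, 0, 0],
    [0, 0, 0, -20, 0, 0, 0],
    [0, 0, 0, -30, 0, 0, 0],
    [0, 0, 0, -35, 0, 0, 0],
    [0, 0, 0, -35, 0, 0, 0],
    [0, 0, 0, -35, 0, 0, 0],
    [0, 0, 0, -30, 0, 0, 0],
    [0, 0, 0, -15, 0, 0, 0],
  ],
)

```text
time_s: 7.43
tool_pos: [0.5596, -0.0271, 0.2255]
ee_rot: [-3.14, 0.005, -2.947]
force: [1.7, 0.3, 0.3]
gripper_width: -0.0001
grasp_force: 0.0
```

Emit:
move_arm(
  commands=[
    [0, 4, -25, 0, 0, 0, 0],
    [0, 4, -30, 0, 0, 0, 0],
    [0, 4, -30, 0, 0, 0, 0],
    [0, 3, -20, 0, 0, 0, 0],
    [0, 0, -5, 0, 0, 0, 0],
    [0, 0, 0, 0, 0, 0, 0],
    [0, 0, 0, 0, 0, 0, 0],
    [0, 0, 0, 0, 0, 0, 0],
  ],
)

```text
time_s: 8.1
tool_pos: [0.5645, -0.1371, 0.2211]
ee_rot: [3.141, -0.001, -2.947]
force: [-0.2, 0.7, -0.1]
gripper_width: -0.0001
grasp_force: 0.0
```

```bash
python3 - <<'E'
from h import *
import pickle
w=cam("wrist");t=cam("top");s=cam("scene");pickle.dump((s,w,t),open("c6.pkl","wb"))
st=sensors.get_state();print(st["tool_pos"],st["ee_rot"])
P=np.array([[.6535,.019,z] for z in(.042,.057,.156,.201)]);print(proj(w,P),proj(w,[[.481,-.217,.026]]))
x0,y0=[int(v) for v in proj(w,P).mean(0)-[60,60]]; x0=min(max(x0,0),520);y0=min(max(y0,0),280);print(x0,y0)
a=cv2.resize(w["image"][y0:y0+120,x0:x0+120],(480,480),interpolation=3)
b=cv2.resize(t["image"][125:175,275:325],(300,300),interpolation=3)
b=np.vstack([b,cv2.resize(w["image"],(300,180))])
cv2.imwrite("pics/m6.png",np.hstack([a,b])[:,:,::-1])
E
```

```text
[ 0.56476168 -0.13715711  0.22129446] [ 3.14141454e+00 -1.84344523e-04 -2.94624170e+00]
[[432.97085461 269.14717579]
 [437.42667165 275.8838663 ]
 [479.53473403 339.43112728]
 [511.36478352 387.33459693]] [[265.56983358  85.12478935]]
405 257
```

View pics/m6.png

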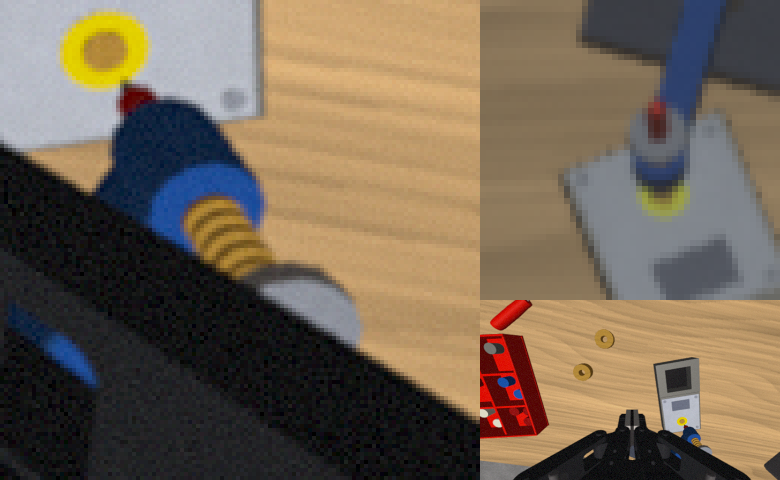

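In the wrist crop the brass pad is at (105,50), the tip end at (126,80), and the collar's upper face around (207,208). All are sharp enough to compare pad and tip in a single view.

```bash
python3 - <<'E'
from h import *
import pickle
s,w,t=pickle.load(open("c6.pkl","rb"))
g=lambda u,v,z:onz(w,unc(u,v,405,257,4),z)[:2].round(4)
print("pad",g(105,50,.042),"tip",g(126,80,.057),g(123,80,.057),"collar",g(207,208,.115))
print("yellow",yellow(w,[.6535,.019,.042],25),yellow(s,[.6535,.019,.042],20))
# weights in wrist view
hsv=cv2.cvtColor(w["image"],cv2.COLOR_RGB2HSV)
im=w["image"][20:200,200:330]
for z in(.0,.026): print([proj(w,[.481,-.217,z])])
# weight circle segmentation: brass vs wood
h=hsv[50:125,225:305];print(h[35,20:60:3].tolist())
E
```

```text
pad [0.654  0.0164] tip [0.6548 0.0178] [0.655  0.0169] collar [0.6546 0.0168]
yellow [(264, array([430.56, 269.05]), array([0.654, 0.016]))] [(30, array([389.57, 243.37]), array([0.6538, 0.0133]))]
[array([[269.83114879,  86.47633952]])]
[array([[265.56983358,  85.12478935]])]
[[20, 160, 180], [20, 175, 178], [20, 174, 174], [20, 174, 179], [19, 186, 125], [18, 196, 82], [17, 115, 179], [16, 111, 172], [16, 110, 181], [19, 167, 177], [20, 171, 174], [20, 179, 172], [20, 176, 174], [18, 188, 125]]
```

The pad and tip agree within about 1.5 mm, and the probe axis is at about (0.6545, 0.0172). Now I'll go over the near weight and segment it from a second wrist position.

Emit:
move_arm(
  commands=[
    [85, 8, -5, 0, 0, 0, 0],
    [85, 16, -10, 0, 0, 0, 0],
    [85, 22, -14, 0, 0, 0, 0],
    [85, 22, -14, 0, 0, 0, 0],
    [85, 18, -11, 0, 0, 0, 0],
    [85, 9, -5, 0, 0, 0, 0],
    [85, 3, -2, 0, 0, 0, 0],
    [85, 0, 0, 0, 0, 0, 0],
    [85, 0, 0, 0, 0, 0, 0],
    [85, 0, 0, 0, 0, 0, 0],
  ],
)

```text
time_s: 9.08
tool_pos: [0.4812, -0.2165, 0.2214]
ee_rot: [-3.141, 0.0, -2.947]
force: [0.3, 0.0, 0.1]
gripper_width: 0.085
grasp_force: 0.0
```

```bash
python3 - <<'E'
from h import *
import pickle
w7=cam("wrist");s=cam("scene");pickle.dump((w7,s),open("c7.pkl","wb"));w6=pickle.load(open("c6.pkl","rb"))[1]
st=sensors.get_state();print(st["tool_pos"],st["ee_rot"])
rs=[]
for w in(w6,w7):
    p=proj(w,[.481,-.217,.026])[0].astype(int);x0,y0=p-40
    x0,y0=max(x0,0),max(y0,0)
    hs=cv2.cvtColor(cv2.GaussianBlur(w["image"],(3,3),0),cv2.COLOR_RGB2HSV)[y0:y0+80,x0:x0+80]
    m=cv2.inRange(hs,(8,70,140),(18,150,255));m=cv2.morphologyEx(m,cv2.MORPH_OPEN,np.ones((3,3)))
    cs=max(cv2.findContours(m,cv2.RETR_EXTERNAL,cv2.CHAIN_APPROX_NONE)[0],key=cv2.contourArea)
    e=cv2.fitEllipse(cs);c=np.array(e[0])+[x0,y0];rs.append(ray(w,c));print(p,c,e[1],cv2.contourArea(cs),onz(w,c,.026))
print("tri",tri(rs))
E
```

```text
[ 0.48106891 -0.21645494  0.22127312] [ 3.14158288e+00  1.76999311e-04 -2.94654987e+00]
[265  85] [264.5  84.5] (93.48101043701172, 93.48101043701172) 6241.0 [ 0.48060721 -0.21820042  0.026     ]
[323 173] [322.5 172.5] (93.48101043701172, 93.48101043701172) 6241.0 [ 0.47977582 -0.21855443  0.026     ]
tri [ 0.48045036 -0.21857133  0.02350945]
```

```bash
python3 - <<'E'
from h import *
import pickle
w7=pickle.load(open("c7.pkl","rb"))[0];w6=pickle.load(open("c6.pkl","rb"))[1]
rs=[];rb=[]
for w in(w6,w7):
    p=proj(w,[.481,-.217,.026])[0].astype(int);x0,y0=p-32
    hs=cv2.cvtColor(w["image"],cv2.COLOR_RGB2HSV)[y0:y0+64,x0:x0+64]
    m=cv2.inRange(hs,(14,145,150),(26,255,255));m=cv2.morphologyEx(m,cv2.MORPH_OPEN,np.ones((3,3)))
    cs,hi=cv2.findContours(m,cv2.RETR_CCOMP,cv2.CHAIN_APPROX_NONE)
    i=max(range(len(cs)),key=lambda i:cv2.contourArea(cs[i]))
    e=cv2.fitEllipse(cs[i]);c=np.array(e[0])+[x0,y0];rs.append(ray(w,c));print(p,c,e[1],cv2.contourArea(cs[i]),onz(w,c,.026))
    for j in range(len(cs)):
        if hi[0,j,3]==i and len(cs[j])>12: b=cv2.fitEllipse(cs[j]);cb=np.array(b[0])+[x0,y0];rb.append(ray(w,cb));print(" bore",cb,b[1],onz(w,cb,.026))
print("tri",tri(rs),tri(rb) if len(rb)==2 else "")
E
```

```text
[265  85] [263.99336243  86.00590515] (37.80828094482422, 42.37818145751953) 1255.0 [ 0.48219955 -0.21854001  0.026     ]
 bore [263.94787025  86.4712944 ] (15.588202476501465, 16.82225227355957) [ 0.48266944 -0.21852862  0.026     ]
[323 173] [321.90669632 174.17856979] (34.00615692138672, 34.922264099121094) 930.0 [ 0.48189195 -0.21885396  0.026     ]
 bore [321.99412918 174.66617203] (14.041326522827148, 14.157465934753418) [ 0.48244904 -0.21864082  0.026     ]
tri [ 0.48218559 -0.21880004  0.02470929] [ 0.48263617 -0.21863932  0.02530565]
```

Emit:
move_arm(
  commands=[
    [85, -1, -2.5, 20, 0, 0, 0],
    [85, 0, 0, 35, 0, 0, 0],
    [85, 0, 0, 35, 0, 0, 0],
    [85, 0, 0, 35, 0, 0, 0],
    [85, 0, 0, 35, 0, 0, 0],
    [85, 0, 0, 30, 0, 0, 0],
    [85, 0, 0, 17, 0, 0, 0],
    [85, 0, 0, 10, 0, 0, 0],
    [85, 0, 0, 0, 0, 0, 0],
    [85, 0, 0, 0, 0, 0, 0],
  ],
)

```text
time_s: 10.02
tool_pos: [0.4823, -0.2191, 0.0044]
ee_rot: [3.141, -0.0, -2.947]
force: [0.2, 0.0, 0.5]
gripper_width: 0.085
grasp_force: 0.0
```

Emit:
move_arm(
  commands=[
    [40, 0, 0, 0, 0, 0, 0],
    [40, 0, 0, 0, 0, 0, 0],
    [40, 0, 0, 0, 0, 0, 0],
    [40, 0, 0, 0, 0, 0, 0],
    [36, 0, 0, 0, 0, 0, 0],
    [36, 0, 0, 0, 0, 0, 0],
    [36, 0, 0, 0, 0, 0, 0],
    [36, 0, 0, 0, 0, 0, 0],
  ],
  newtons=50,
)

```text
time_s: 10.68
tool_pos: [0.4826, -0.2195, 0.0058]
ee_rot: [-3.141, 0.002, -2.947]
force: [-1.3, 1.8, 10.3]
gripper_width: 0.042
grasp_force: 49.5
```

Emit:
move_arm(
  commands=[
    [36, 0, 0, -10, 0, 0, 0],
    [36, 0, 0, -20, 0, 0, 0],
    [36, 0, 0, -30, 0, 0, 0],
    [36, 0, 0, -35, 0, 0, 0],
    [36, 0, 0, -35, 0, 0, 0],
    [36, 0, 0, -35, 0, 0, 0],
    [36, 0, 0, -35, 0, 0, 0],
    [36, 0, 0, -30, 0, 0, 0],
    [36, 0, 0, -25, 0, 0, 0],
    [36, 0, 0, -10, 0, 0, 0],
    [36, 0, 0, 0, 0, 0, 0],
  ],
)

```text
time_s: 11.6
tool_pos: [0.4828, -0.2198, 0.2721]
ee_rot: [-3.138, 0.004, -2.948]
force: [0.1, -0.0, -3.6]
gripper_width: 0.0422
grasp_force: 52.1
```

Emit:
move_arm(
  commands=[
    [36, -10, 9, 0, 0, 0, 0],
    [36, -20, 18, 0, 0, 0, 0],
    [36, -25, 23, 0, 0, 0, 0],
    [36, -25, 23, 0, 0, 0, 0],
    [36, -25, 23, 0, 0, 0, 0],
    [36, -25, 23, 0, 0, 0, 0],
    [36, -25, 23, 0, 0, 0, 0],
    [36, -22, 22, 0, 0, 0, 0],
    [36, -14, 14, 0, 0, 0, 0],
    [36, -5, 5, 0, 0, 0, 0],
    [36, 0, 0, 0, 0, 0, 0],
    [36, 0, 0, 0, 0, 0, 0],
  ],
)

```text
time_s: 12.6
tool_pos: [0.6377, -0.0018, 0.2672]
ee_rot: [3.141, -0.004, -2.947]
force: [-0.9, -0.3, -3.0]
gripper_width: 0.0422
grasp_force: 52.0
```

```bash
python3 - <<'E'
from h import *
import pickle
w=cam("wrist");s=cam("scene");t=cam("top");pickle.dump((w,s,t),open("c8.pkl","wb"))
st=sensors.get_state();p=st["tool_pos"];print(p,st["ee_rot"],st["gripper_width"],st["force"])
P=[[.6545,.0172,.201],[.6545,.0172,.156],[.6545,.0172,.042],[p[0],p[1],p[2]-.006],[p[0],p[1],p[2]+.02]]
q=proj(w,P);print(q.round(1)); print("scene",proj(s,P).round(1), yellow(s,[.6545,.0172,.042],20))
x0,y0=[int(v) for v in q[3]-[50,75]];print("wbox",x0,y0)
a=cv2.resize(w["image"][y0:y0+100,x0:x0+100],(400,400),interpolation=3)
b=cv2.resize(s["image"][140:240,340:440],(400,400),interpolation=3)
cv2.imwrite("pics/m8.png",np.hstack([a,b])[:,:,::-1])
E
```

```text
[ 0.6380332  -0.00300513  0.26869194] [ 3.14155180e+00 -1.45157277e-03 -2.94890066e+00] 0.041915811926189595 [-0.0335868  -1.17389062 -3.15710399]
[[343.5 237.4]
 [340.5 216.5]
 [335.8 184.6]
 [321.5 252.2]
 [321.  278.5]]
scene [[394.7 198.4]
 [393.4 211.6]
 [390.4 242.7]
 [387.4 180.9]
 [388.  172.4]] [(32, array([389.5 , 243.44]), array([0.6538, 0.0129]))]
wbox 271 177
```

View pics/m8.png

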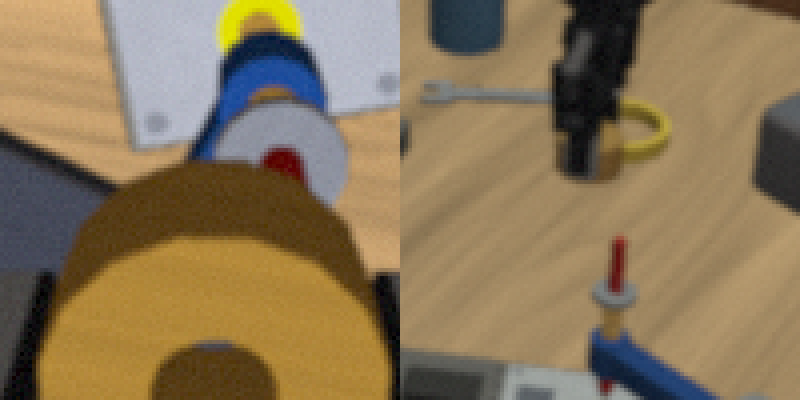

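The left panel (wrist) shows the held weight: top face centred near column 214 and bore edges at 152 and 276. The flange centre is near (281,155) and the red shaft near column 283, both as predicted. The right panel (scene) shows the weight level above the shaft, which is at (619,240). I'll measure the in-hand offset with code.

```bash
cat > m.py <<'E'
from h import *
def inhand(w,p,zb):
    q=proj(w,[p[0],p[1],p[2]-zb+.026])[0].astype(int);x0,y0=q-70;y1=min(y0+140,400)
    hs=cv2.cvtColor(cv2.GaussianBlur(w["image"],(3,3),0),cv2.COLOR_RGB2HSV)[y0:y1,x0:x0+140]
    m=cv2.inRange(hs,(14,120,140),(24,255,255));m=cv2.morphologyEx(m,cv2.MORPH_OPEN,np.ones((3,3)))
    cs,hi=cv2.findContours(m,cv2.RETR_CCOMP,cv2.CHAIN_APPROX_NONE);i=max(range(len(cs)),key=lambda i:cv2.contourArea(cs[i]))
    x,y,ww,hh=cv2.boundingRect(cs[i]);print("outer box",x+x0,y+y0,ww,hh,cv2.contourArea(cs[i]))
    for j in range(len(cs)):
        if hi[0,j,3]==i and len(cs[j])>15:
            b=cv2.fitEllipse(cs[j]);c=np.array(b[0])+[x0,y0];print("bore",c.round(1),np.round(b[1],1),onz(w,c,p[2]-zb+.026)[:2].round(4))
def red(c,p,r=16):
    q=proj(c,p)[0].round().astype(int);x0,y0=q-r
    hs=cv2.cvtColor(c["image"],cv2.COLOR_RGB2HSV)[y0:y0+2*r,x0:x0+2*r]
    m=cv2.inRange(hs,(0,120,50),(8,255,255))|cv2.inRange(hs,(172,120,50),(180,255,255))
    ys,xs=np.nonzero(m)
    return {int(y+y0):float(xs[ys==y].mean()+x0).__round__(2) for y in np.unique(ys)}
E
python3 - <<'E'
from m import *
import pickle
w,s,t=pickle.load(open("c8.pkl","rb"));p=np.array([.63803,-.0030,.26869])
inhand(w,p,.0058)
print("scene red",red(s,[.6545,.0172,.18]))
print("wrist red",red(w,[.6545,.0172,.18],18))
# scene weight silhouette columns
h=cv2.cvtColor(s["image"],cv2.COLOR_RGB2HSV)
for y in(178,180,182): print(y,[tuple(map(int,h[y,x])) for x in range(374,402,2)])
E
```

```text
outer box 281 237 87 77 5203.5
bore [323.9 275.7] [29.4 33.5] [ 0.6362 -0.002 ]
scene red {199: 394.5, 200: 394.5, 201: 394.0, 202: 394.0, 203: 394.0, 204: 394.0, 205: 394.0, 206: 394.0, 207: 394.0, 208: 394.0, 209: 394.0, 210: 393.5, 211: 393.5, 212: 393.5}
wrist red {214: 341.0, 215: 341.0, 216: 341.0, 217: 341.0, 218: 340.5, 219: 343.0, 220: 344.5, 221: 345.5, 222: 346.0}
178 [(18, 100, 155), (18, 99, 157), (18, 103, 138), (16, 102, 75), (30, 8, 31), (143, 44, 23), (0, 18, 29), (20, 21, 73), (17, 134, 105), (18, 160, 107), (18, 161, 95), (22, 183, 113), (23, 176, 122), (23, 177, 121)]
180 [(18, 100, 160), (18, 99, 162), (18, 102, 130), (13, 92, 69), (165, 16, 31), (113, 49, 21), (135, 15, 35), (15, 28, 74), (18, 141, 96), (16, 161, 98), (18, 159, 96), (22, 150, 122), (21, 141, 128), (21, 127, 133)]
182 [(18, 99, 160), (18, 98, 153), (19, 104, 137), (15, 102, 80), (15, 15, 35), (150, 15, 17), (45, 15, 34), (13, 32, 72), (17, 142, 95), (17, 159, 96), (17, 143, 102), (18, 102, 147), (19, 101, 152), (18, 101, 161)]
```

The in-hand bore offset is about 1.5 mm and mixes with calibration error. To cancel that, I'll hold the weight just beyond the shaft with its top at shaft-top height and measure both at the same depth.

Emit:
move_arm(
  commands=[
    [36, -8, 2, 0, 0, 0, 0],
    [36, -15, 4, 0, 0, 0, 0],
    [36, -18, 4, 0, 0, 0, 0],
    [36, -15, 3.5, 0, 0, 0, 0],
    [36, -8, 2, 0, 0, 0, 0],
    [36, -2, 0, 0, 0, 0, 0],
    [36, 0, 0, 0, 0, 0, 0],
  ],
)

```text
time_s: 13.33
tool_pos: [0.7007, 0.0257, 0.269]
ee_rot: [-3.142, -0.001, -2.948]
force: [-0.5, -0.1, -2.5]
gripper_width: 0.0418
grasp_force: 52.0
```

Emit:
move_arm(
  commands=[
    [36, 0, 0, 10, 0, 0, 0],
    [36, 0, 0, 20, 0, 0, 0],
    [36, 0, 0, 20, 0, 0, 0],
    [36, 0, 0, 20, 0, 0, 0],
    [36, 0, 0, 13, 0, 0, 0],
    [36, 0, 0, 5, 0, 0, 0],
    [36, 0, 0, 0, 0, 0, 0],
    [36, 0, 0, 0, 0, 0, 0],
    [36, 0, 0, 0, 0, 0, 0],
  ],
)

```text
time_s: 14.08
tool_pos: [0.7015, 0.0259, 0.1827]
ee_rot: [-3.141, 0.002, -2.948]
force: [-0.2, -0.5, -2.2]
gripper_width: 0.0417
grasp_force: 52.0
```

```bash
python3 - <<'E'
from m import *
import pickle
w=cam("wrist");s=cam("scene");pickle.dump((w,s),open("c9.pkl","wb"))
st=sensors.get_state();p=st["tool_pos"];print(p,st["ee_rot"],st["force"])
inhand(w,p,.0058)
S=[.6555,.0163,.201];print(proj(w,[S,[S[0],S[1],.156]]).round(1),red(w,S,26))
q=proj(w,S)[0].round().astype(int);x0,y0=q-30
hs=cv2.cvtColor(w["image"],cv2.COLOR_RGB2HSV)[y0:y0+60,x0:x0+60]
m=cv2.inRange(hs,(0,120,50),(8,255,255))|cv2.inRange(hs,(172,120,50),(180,255,255))
c=max(cv2.findContours(m,0,1)[0],key=cv2.contourArea);print(cv2.boundingRect(c),x0,y0,cv2.contourArea(c))
for r in m[::2]: print("".join(".#"[v>0] for v in r))
E
```

```text
[0.70150914 0.02599851 0.182784  ] [-3.14116101e+00  2.34082189e-03 -2.94762498e+00] [ 0.49432995 -0.71220856 -3.85454168]
outer box 281 237 87 77 5195.0
bore [323.9 275.7] [29.4 33.3] [0.7007 0.0259]
[[322.2 180.7]
 [322.7 161.2]] {155: 325.5, 156: 326.0, 157: 326.0, 158: 326.0, 159: 325.5, 160: 325.5, 161: 325.5, 162: 325.5, 163: 326.0, 164: 326.0, 165: 325.5, 166: 325.5, 167: 325.5, 168: 326.0, 169: 326.0, 170: 326.0, 171: 326.0, 172: 326.0, 173: 326.0, 174: 326.0, 175: 326.0, 176: 326.0, 177: 326.0, 178: 325.5, 179: 326.0, 180: 326.0, 181: 326.0, 182: 326.0, 183: 326.0, 184: 326.0, 185: 325.5, 186: 326.0, 187: 326.0, 188: 326.0, 189: 326.0, 190: 325.5, 191: 326.0}
(23, 4, 23, 37) 292 151 594.0Traceback (most recent call last):
  File "<stdin>", line 11, in <module>
  File "<stdin>", line 11, in <genexpr>
TypeError: string indices must be integers, not 'numpy.bool'
```

```bash
python3 - <<'E'
from m import *
import pickle
from scipy.optimize import fsolve
w,s=pickle.load(open("c9.pkl","rb"));p=np.array([.70151,.0260,.18278]);zt=p[2]-.0058+.026
a=np.linspace(0,2*np.pi,180)
def ext(x,y,z,r):
    q=proj(w,np.c_[x+r*np.cos(a),y+r*np.sin(a),np.full(180,z)]);return q.min(0),q.max(0)
for z,r in((.199,.0055),(.201,.0050),(.201,.0045)):
    f=lambda v:[sum(e[0] for e in ext(*v,z,r))/2-326,ext(*v,z,r)[1][1]-191.3]
    print("shaft",z,fsolve(f,[.6555,.0163]).round(4))
f=lambda v:[sum(e[0] for e in ext(*v,zt,.022))/2-324,sum(e[1] for e in ext(*v,zt,.022))/2-275]
W=fsolve(f,p[:2]);print("weight outer",W.round(4),ext(*W,zt,.022))
f=lambda v:[sum(e[0] for e in ext(*v,zt,.0075))/2-323.9,ext(*v,zt,.0075)[1][1]-(275.7+16)]
print("bore by low edge",fsolve(f,p[:2]).round(4)); print(ext(*W,zt,.0075))
# dark-to-bright rows along col 324 for bore/outer edges
h=cv2.cvtColor(w["image"],cv2.COLOR_RGB2HSV);print([(y,int(h[y,320:328,2].mean())) for y in range(230,322,2)])
E
```

```text
shaft 0.199 [0.6551 0.0179]
shaft 0.201 [0.655  0.0179]
shaft 0.201 [0.6555 0.018 ]
weight outer [0.7014 0.0261] (array([277.9073533 , 234.91329964]), array([370.0926467 , 315.08670036]))
bore by low edge [0.7022 0.0262]
(array([308.30399326, 263.05193567]), array([339.6882061 , 290.32152885]))
[(230, 87), (232, 87), (234, 90), (236, 136), (238, 180), (240, 182), (242, 181), (244, 176), (246, 176), (248, 176), (250, 176), (252, 180), (254, 181), (256, 178), (258, 178), (260, 177), (262, 124), (264, 78), (266, 88), (268, 84), (270, 84), (272, 85), (274, 86), (276, 88), (278, 87), (280, 88), (282, 90), (284, 83), (286, 83), (288, 91), (290, 149), (292, 180), (294, 177), (296, 179), (298, 182), (300, 182), (302, 174), (304, 171), (306, 174), (308, 175), (310, 170), (312, 179), (314, 196), (316, 193), (318, 211), (320, 210)]
```

Emit:
move_arm(
  commands=[
    [36, 0, 0, -10, 0, 0, 0],
    [36, 0, 0, -20, 0, 0, 0],
    [36, 0, 0, -15, 0, 0, 0],
    [36, 0, 0, -5, 0, 0, 0],
    [36, 5, 0, 0, 0, 0, 0],
    [36, 12, 0.5, 0, 0, 0, 0],
    [36, 14, 0.5, 0, 0, 0, 0],
    [36, 10, 0, 0, 0, 0, 0],
    [36, 5, 0, 0, 0, 0, 0],
    [36, 0.7, 0, 0, 0, 0, 0],
    [36, 0, 0, 0, 0, 0, 0],
    [36, 0, 0, 0, 0, 0, 0],
  ],
)

```text
time_s: 15.18
tool_pos: [0.6552, 0.018, 0.2314]
ee_rot: [-3.142, 0.001, -2.948]
force: [0.5, 0.4, -3.4]
gripper_width: 0.0418
grasp_force: 52.0
```

Emit:
move_arm(
  commands=[
    [36, 0, 0, 0, 0, 0, 0],
    [36, 0, 0, 5, 0, 0, 0],
    [36, 0, 0, 6, 0, 0, 0],
    [36, 0, 0, 5, 0, 0, 0],
    [36, 0, 0, 2, 0, 0, 0],
    [36, 0, 0, 0, 0, 0, 0],
    [36, 0, 0, 0, 0, 0, 0],
  ],
)

```text
time_s: 15.77
tool_pos: [0.6546, 0.018, 0.2129]
ee_rot: [3.141, -0.001, -2.948]
force: [-0.8, 0.1, -3.7]
gripper_width: 0.0421
grasp_force: 52.0
```

```bash
python3 - <<'E'
from m import *
import pickle
s=cam("scene");st=sensors.get_state();p=st["tool_pos"];print(p,st["ee_rot"],st["force"])
print("scene red",red(s,[.6555,.0138,.18]),"pad",yellow(s,[.6545,.0172,.042],20))
h=cv2.cvtColor(s["image"],cv2.COLOR_RGB2HSV)
print(proj(s,[.6555,.0138,.209]))
for y in range(186,200,3): print(y,[(x,int(h[y,x,1]),int(h[y,x,2])) for x in range(382,408,1)])
E
```

```text
[0.65478651 0.01798331 0.21326997] [-3.14156878e+00  6.39367928e-06 -2.94756280e+00] [-0.29754911 -0.14196097 -2.87036819]
scene red {201: 394.5, 202: 394.0, 203: 394.0, 204: 394.0, 205: 394.0, 206: 394.0, 207: 394.0, 208: 394.0, 209: 394.0, 210: 393.5, 211: 393.5, 212: 393.5} pad [(31, array([389.45, 243.42]), array([0.6536, 0.0129]))]
[[394.66439839 196.70469452]]
186 [(382, 99, 162), (383, 99, 159), (384, 102, 158), (385, 102, 153), (386, 100, 122), (387, 92, 58), (388, 27, 19), (389, 26, 29), (390, 8, 34), (391, 7, 36), (392, 16, 32), (393, 10, 26), (394, 36, 21), (395, 64, 16), (396, 26, 20), (397, 56, 32), (398, 132, 58), (399, 135, 87), (400, 136, 88), (401, 104, 93), (402, 97, 131), (403, 95, 161), (404, 98, 164), (405, 100, 160), (406, 100, 160), (407, 100, 158)]
189 [(382, 100, 158), (383, 99, 152), (384, 103, 151), (385, 102, 147), (386, 100, 123), (387, 117, 76), (388, 115, 60), (389, 108, 45), (390, 36, 28), (391, 14, 18), (392, 51, 20), (393, 45, 17), (394, 113, 18), (395, 71, 18), (396, 31, 33), (397, 107, 62), (398, 143, 109), (399, 144, 138), (400, 144, 147), (401, 1
[... 676 characters left out ...]
 8, 34), (391, 35, 22), (392, 33, 23), (393, 77, 10), (394, 24, 32), (395, 19, 55), (396, 28, 72), (397, 93, 85), (398, 147, 97), (399, 153, 102), (400, 165, 96), (401, 151, 96), (402, 131, 111), (403, 106, 140), (404, 101, 157), (405, 99, 163), (406, 100, 160), (407, 100, 158)]
198 [(382, 96, 156), (383, 99, 155), (384, 99, 155), (385, 102, 152), (386, 103, 144), (387, 107, 122), (388, 88, 87), (389, 45, 63), (390, 19, 40), (391, 17, 30), (392, 24, 21), (393, 29, 26), (394, 15, 34), (395, 18, 58), (396, 45, 74), (397, 108, 85), (398, 154, 96), (399, 160, 97), (400, 157, 96), (401, 137, 106), (402, 113, 129), (403, 106, 149), (404, 100, 156), (405, 102, 157), (406, 100, 163), (407, 99, 162)]
```

The scene silhouette centres the weight at column 394.5 and the shaft top at 394.5. I'll make a small x correction and lower it gently.

Emit:
move_arm(
  commands=[
    [36, -0.6, 0, 0, 0, 0, 0],
    [36, 0, 0, 2, 0, 0, 0],
    [36, 0, 0, 3, 0, 0, 0],
    [36, 0, 0, 3, 0, 0, 0],
    [36, 0, 0, 3, 0, 0, 0],
    [36, 0, 0, 3, 0, 0, 0],
    [36, 0, 0, 0, 0, 0, 0],
  ],
)

```text
time_s: 16.4
tool_pos: [0.6547, 0.0181, 0.1983]
ee_rot: [3.141, -0.001, -2.948]
force: [-0.6, 0.2, -3.3]
gripper_width: 0.0419
grasp_force: 52.0
```

```bash
python3 - <<'E'
from m import *
import pickle
s=cam("scene");s0=pickle.load(open("c8.pkl","rb"))[1]
for c in(s0,s): print(red(c,[.6555,.0138,.17],14), [int(v) for v in cv2.cvtColor(c["image"],cv2.COLOR_RGB2HSV)[205:228,396,1]])
E
```

```text
{199: 394.5, 200: 394.5, 201: 394.0, 202: 394.0, 203: 394.0, 204: 394.0, 205: 394.0, 206: 394.0, 207: 394.0, 208: 394.0, 209: 394.0, 210: 393.5, 211: 393.5, 212: 393.5} [124, 119, 120, 120, 104, 60, 26, 13, 2, 6, 4, 36, 91, 102, 108, 105, 92, 48, 34, 112, 164, 172, 168]
{206: 394.5, 207: 394.0, 208: 394.0, 209: 394.0, 210: 393.5, 211: 393.5, 212: 393.5} [129, 123, 121, 116, 105, 59, 28, 13, 2, 8, 2, 39, 92, 104, 107, 103, 96, 46, 35, 109, 159, 187, 174]
```

The flange hasn't moved, so the shaft is inside the bore. I'll keep lowering.

Emit:
move_arm(
  commands=[
    [36, 0, 0, 3, 0, 0, 0],
    [36, 0, 0, 4, 0, 0, 0],
    [36, 0, 0, 5, 0, 0, 0],
    [36, 0, 0, 5, 0, 0, 0],
    [36, 0, 0, 5, 0, 0, 0],
    [36, 0, 0, 5, 0, 0, 0],
    [36, 0, 0, 5, 0, 0, 0],
    [36, 0, 0, 4, 0, 0, 0],
    [36, 0, 0, 4, 0, 0, 0],
    [36, 0, 0, 4, 0, 0, 0],
    [36, 0, 0, 3, 0, 0, 0],
    [36, 0, 0, 0, 0, 0, 0],
  ],
)

```text
time_s: 17.45
tool_pos: [0.6551, 0.0181, 0.1517]
ee_rot: [3.142, -0.001, -2.948]
force: [-1.1, -0.5, -1.9]
gripper_width: 0.0423
grasp_force: 52.1
```

Emit:
move_arm(
  commands=[
    [36, 0, 0, 0.5, 0, 0, 0],
    [36, 0, 0, 0.5, 0, 0, 0],
    [36, 0, 0, 0.5, 0, 0, 0],
    [36, 0, 0, 0, 0, 0, 0],
    [36, 0, 0, 0, 0, 0, 0],
  ],
)

```text
time_s: 17.87
tool_pos: [0.6554, 0.0181, 0.151]
ee_rot: [-3.142, 0.0, -2.948]
force: [-0.8, -0.5, -2.6]
gripper_width: 0.0419
grasp_force: 52.1
```

Emit:
move_arm(
  commands=[
    [36, 0, 0, 1, 0, 0, 0],
    [36, 0, 0, 1, 0, 0, 0],
    [36, 0, 0, 1, 0, 0, 0],
    [36, 0, 0, 0, 0, 0, 0],
    [36, 0, 0, 0, 0, 0, 0],
  ],
)

```text
time_s: 18.28
tool_pos: [0.6554, 0.0181, 0.1478]
ee_rot: [-3.142, 0.0, -2.948]
force: [1.5, 0.5, -1.8]
gripper_width: 0.0417
grasp_force: 52.1
```

Emit:
move_arm(
  commands=[
    [46, 0, 0, 0, 0, 0, 0],
    [50, 0, 0, 0, 0, 0, 0],
    [60, 0, 0, 0, 0, 0, 0],
    [75, 0, 0, 0, 0, 0, 0],
    [85, 0, 0, 0, 0, 0, 0],
    [85, 0, 0, 0, 0, 0, 0],
    [85, 0, 0, 0, 0, 0, 0],
    [85, 0, 0, 0, 0, 0, 0],
  ],
  newtons=30,
)

```text
time_s: 18.95
tool_pos: [0.6553, 0.0181, 0.1479]
ee_rot: [-3.142, 0.0, -2.948]
force: [0.3, -0.0, 0.8]
gripper_width: 0.0846
grasp_force: 0.0
```

Emit:
move_arm(
  commands=[
    [85, 0, 0, -10, 0, 0, 0],
    [85, 0, 0, -20, 0, 0, 0],
    [85, 0, 0, -30, 0, 0, 0],
    [85, 0, 0, -30, 0, 0, 0],
    [85, 0, 0, -30, 0, 0, 0],
    [85, 0, 0, -20, 0, 0, 0],
    [85, 20, 0, -5, 0, 0, 0],
    [85, 30, 0, 0, 0, 0, 0],
    [85, 20, 0, 0, 0, 0, 0],
    [85, 10, 0, 0, 0, 0, 0],
    [85, 0, 0, 0, 0, 0, 0],
    [85, 0, 0, 0, 0, 0, 0],
  ],
)

```text
time_s: 19.95
tool_pos: [0.5774, 0.0027, 0.2937]
ee_rot: [-3.141, 0.002, -2.948]
force: [0.8, 0.5, 1.6]
gripper_width: 0.0849
grasp_force: 0.0
```

```bash
python3 - <<'E'
from m import *
import pickle
s=cam("scene");w=cam("wrist");st=sensors.get_state();print(st["tool_pos"],st["force"],st["time_s"])
print("pad",yellow(s,[.6545,.0172,.042],20),"red",red(s,[.6555,.0138,.175],12))
print("expect top px at probe down 15mm / lid 17:",proj(s,[[.6555,.0138,.186],[.6555,.0138,.201-.017],[.6555,.0138,.167],[.6555,.0138,.141]]).round(1))
h=cv2.cvtColor(s["image"],cv2.COLOR_RGB2HSV)
for x in(390,394,398): print(x,[(y,int(h[y,x,1]),int(h[y,x,2])) for y in range(200,232)])
for y in(208,211,214): print(y,[(x,int(h[y,x,1]),int(h[y,x,2])) for x in range(383,406)])
E
```

```text
[0.57804321 0.00280021 0.29315906] [ 0.41498636 -0.52221017  0.69333397] 20.05
pad [(26, array([389.38, 243.88]), array([0.6544, 0.0109]))] red {204: 394.0, 205: 394.0, 206: 394.0, 207: 394.0, 208: 394.0, 209: 394.0}
expect top px at probe down 15mm / lid 17: [[394.  203.6]
 [393.9 204.2]
 [393.5 209.2]
 [392.8 216.7]]
390 [(200, 100, 160), (201, 100, 163), (202, 101, 164), (203, 100, 163), (204, 102, 160), (205, 124, 150), (206, 139, 147), (207, 143, 144), (208, 141, 141), (209, 147, 137), (210, 146, 140), (211, 146, 145), (212, 144, 145), (213, 145, 123), (214, 155, 99), (215, 155, 89), (216, 161, 87), (217, 163, 89), (218, 157, 91), (219, 151, 88), (220, 123, 91), (221, 81, 94), (222, 62, 95), (223, 80, 99), (224, 44, 98), (225, 72, 103), (226, 152, 104), (227, 170, 81), (228, 186, 59), (229, 167, 58), (230, 185, 58), (231, 186, 59)]
394 [(200, 99, 165), (201, 98, 166), (202, 108, 166), (203, 131, 162), (204, 172, 147), (205, 207, 121), (206, 211, 105), (207, 212, 100), (208, 207, 100), (209, 211, 98), (210, 178, 110), (211, 149, 135), (212, 144, 145), (213, 142, 144), (214, 149, 
[... 1298 characters left out ...]
 125), (388, 145, 141), (389, 143, 146), (390, 146, 145), (391, 143, 141), (392, 147, 134), (393, 147, 134), (394, 149, 135), (395, 145, 137), (396, 144, 143), (397, 141, 146), (398, 144, 145), (399, 149, 142), (400, 139, 138), (401, 115, 149), (402, 101, 162), (403, 102, 165), (404, 103, 164), (405, 102, 158)]
214 [(383, 100, 164), (384, 102, 153), (385, 107, 122), (386, 131, 82), (387, 161, 73), (388, 159, 80), (389, 153, 90), (390, 155, 99), (391, 146, 108), (392, 150, 109), (393, 148, 114), (394, 149, 115), (395, 147, 118), (396, 152, 111), (397, 149, 111), (398, 155, 105), (399, 160, 97), (400, 133, 107), (401, 110, 135), (402, 103, 154), (403, 100, 156), (404, 99, 157), (405, 98, 158)]
```

The shaft top has dropped from row 198.7 to about 203.7, matching 15 mm of travel. The weight sits level on the flange, the pad hasn't moved and the arm is clear.

```bash
python3 -c "
from bench import hand_in
print(hand_in())"
```

```text
the job is handed in; nothing more can be done
None
```

The job is handed in, with no verdict returned: the earth pad measures within about 2 mm of the probe tip, the brass weight sits flat on the flange holding the probe down about 15 mm on the pad, the arm is clear of everything, and it took about 20 s of the 72 s allowed.

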